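# Weigh the hollow chocolate egg

### The arm

A 6-joint arm with a two-finger parallel gripper is mounted at the origin on the work surface. World frame = base frame: x ahead of the robot, y to its left, z up, the work surface at z = 0. Lengths are in m, angles in rad, forces in N, time in s.
With the tool pointing down it reaches from about 0.325 to 0.9 m from the base axis. Payload 6.1 kg.
Tool frame: the origin (TCP) lies at the very end of the fingers, on their centre line; the grasp point (between the pads) lies 19 mm behind it; z points along the fingers, y is the line along which they close (so a half turn about z gives the same grasp; the last joint's range is limited). The gripper opens to 87 mm and grips with 3 to 60 N. Pads are 19 mm wide; open, the fingers measure 117 mm over their backs; the gripper's body (75 mm by 190 mm) begins 51 mm behind the grasp point.
Start: joints at [-1.421, 0.22, 1.526, -0, 1.395, -0.126], TCP at [0.17, -0.601, 0.223] pointing down, gripper open.
Joint ranges: [-2.98, 2.98], [-0.91, 2.08], [0.09, 2.57], [-1.24, 4.39], [0.2, 2.65], [-2.68, 2.68]. Speed limits (rad/s): [2.57, 2.57, 3.01, 3.14, 3.14, 3.14].

### API

Orientations are given as a rotation vector (axis times angle).
In Python, from station import ctrl gives the robot as it stands. Calls block until the motion is done:
- ctrl.reach(position, orientation): joint-space move of the TCP to a pose.
- ctrl.movel(position, attitude=None, vel=0.15): straight line of the TCP; attitude=None keeps the orientation; vel is the mean speed in m/s.
- ctrl.move_j(angles): joint-space move.
- ctrl.grip(opening, strength=None): opening from 0.0 (shut) to 1.0 (fully open); strength is the grip in N (None keeps the last); returns when the fingers have stopped.
- ctrl.hold(seconds).
- ctrl.inverse_kinematics(position, orientation): joint angles nearest the present ones, or None.
- ctrl.get_state(): the state.
- ctrl.capture(name): name is "scene" or "top"; returns a dict with "image" (400x640x3 uint8, red, green, blue), "z_map" (400x640 float32, m along the optical axis (not along the pixel's ray), 0 where there is no reading), "fx", "fy", "cx", "cy" (pixels), "cam_to_world" (4x4, takes a point from camera to world coordinates). Camera axes: x right, y down, z forward; pixel columns grow to the right and rows downward; lengths in m; the calibration is good to about 2 mm. A picture is of the moment at which its call begins.
A pose or a line that the arm cannot do raises ctrl.MotionError and nothing moves.
- ctrl.finish_job(): hands the job in; it is judged then, once.
Trained networks look in a picture, given as the dict that the camera call returned (one of the last four; its "shot" number tells which), for a name from the list of things; names that differ only in an ending like _2 or _b are one class to them, and where a whole thing is asked for, a point or a joint stands for the part that bears it (a point fixed in the world has none). Each returns a list of dicts, best first, with "p" (0 to 1); they miss things now and then, are a little off and sometimes report something else, mostly with a low value. They report only what shows in the picture. A call takes as long as a camera call. They do not tell look-alikes from the thing itself.
- ctrl.search_frame(picture, name): "position" ([row, column] in pixels, amid what is visible of it).
- ctrl.tip_of(picture, name): "position" ([row, column] in pixels: a listed point, or the origin of a listed thing).
The state is a dict: "clock": time; "joint_positions": joint angles; "qvel": joint speeds; "joint_torque": joint torques, N m; "ee_pos": TCP position; "orientation": TCP orientation; "force": force on the tool from outside, world axes, zero at the start; "ft_torque": the same for the moment, N m; "opening": opening from 0.0 (shut) to 1.0 (fully open); "grip_force": force on a finger pad.
Only numpy, scipy, OpenCV 4.12 (cv2) and the standard library are available. Lean on these libraries where they do the work, as an engineer would, in place of code of your own. Each camera call takes 0.05 s, during which the arm holds its last target. There are 200 camera calls.

### The job

Weigh the hollow chocolate egg: lift it off the dark tray with a light grip (squeezed with more than 40 N, its thin shell cracks) and set it gently, standing upright, on the middle of the scale's round pan, without letting it drop or pushing the pan far down, then let go. Leave the chocolate bell, the chocolate rabbit and the gift box where they stand.

Things in the scene. Friction and masses are not known exactly. Their poses are not given: they have to be found in the camera images.
- egg_center (a point): Hollow chocolate egg standing blunt end down on a flat foot 48 mm across; dark brown, 93 mm tall, 57 mm across where widest, which is 40 to 48 mm above its foot; round about its vertical axis, so it can be gripped from any side. About 0.13 to 0.25 kg. Its shell bears a grip of up to 40 N (the force of each finger); a grip of 20 N holds it safely. The point is on its axis, half-way up (46.5 mm above the foot); z points up along the axis.
- tray: Fixed low dark tray, 130 x 350 mm and 12 mm thick, on which egg, bell and rabbit stand in a row along its long axis (in any order), 115 mm apart centre to centre. Origin at the centre of its underside, on the counter; x across it, y along its length, z up.
- bell: Chocolate bell on the tray, 86 mm tall, 66 mm across at its foot, same brown as the egg. Origin at the centre of its foot. Not to be disturbed.
- rabbit: Chocolate rabbit on the tray with two upright ears, 105 mm tall, 52 mm across, same brown as the egg. Origin at the centre of its foot. Not to be disturbed.
- giftbox: Dark blue closed gift box with a brass-coloured band, 94 x 94 mm, 61 mm tall, standing on the counter beyond the work. Origin at the centre of its underside. Not to be disturbed.
- pan_top (a point): Centre of the upper face of the round, flat brass pan of an ivory spring scale. The pan is 150 mm across and 5 mm thick; unloaded, its upper face is 102 mm above the counter. The scale below it is fixed, 150 x 170 mm; it stands on the other side of the robot's centre line from the tray. z points up.
- pan (a joint): How far the scale's pan is pressed down, in m: 0 unloaded, 0.020 at its stop. Its spring gives 0.7 N per mm, so the egg's weight alone sinks it 2 to 4 mm; beyond 14 mm (10 N) the scale is overloaded.
Things that resemble listed ones, but are neither listed nor needed, are in the scene too. Leave any orange look-alike of the part that bears egg_center alone. Of the things that look like the part that bears pan_top, the larger one is meant.

How it is judged:
By the outcome, as a careful person would: the job done as asked, in the order asked, and still so for the second after the job is handed in, with the robot touching nothing.
It also fails if it takes over 42 s, if anything falls off the work surface, if the arm or the gripper's body presses on something with over 40 N, if the wrist force passes 120 N, or if a joint passes its speed limit or range.

## Working session

There is one attempt and no reset: what is moved stays moved. The work goes in short steps, each a Python script; the robot and the scene stay as the last script left them, time stands still between calls to the robot, and variables do not carry over. Pictures are saved under pics/ and viewed, at most 10 in all, crops included, and the job is handed in when it is done.

```bash
mkdir -p pics
cat > h.py <<'E'
import numpy as np, cv2
from station import ctrl
def world(c,r,col,win=2):
    z=c["z_map"]; r=int(round(r)); col=int(round(col))
    p=z[max(r-win,0):r+win+1,max(col-win,0):col+win+1]; p=p[p>0]
    if not len(p): return None
    d=np.median(p)
    return (np.array(c["cam_to_world"])@[(col-c["cx"])/c["fx"]*d,(r-c["cy"])/c["fy"]*d,d,1])[:3]
def cloud(c):
    z=c["z_map"]; v,u=np.mgrid[:z.shape[0],:z.shape[1]]
    P=np.stack([(u-c["cx"])/c["fx"]*z,(v-c["cy"])/c["fy"]*z,z,np.ones_like(z)],-1)@np.array(c["cam_to_world"]).T
    P[z<=0]=np.nan
    return P[...,:3]
def save(c,n,crop=None,s=1):
    im=c["image"][...,::-1]
    if crop: im=im[crop[0]:crop[1],crop[2]:crop[3]]
    cv2.imwrite("pics/"+n,cv2.resize(np.ascontiguousarray(im),None,fx=s,fy=s,interpolation=cv2.INTER_CUBIC))
E
python3 - <<'E'
from h import *
np.set_printoptions(precision=4,suppress=True)
for n in ("scene","top"):
    c=ctrl.capture(n); save(c,n+".png")
    for k in ("egg_center","bell","rabbit","tray","giftbox","pan_top"):
        print(n,k)
        for t in (ctrl.search_frame,ctrl.tip_of):
            for d in t(c,k)[:4]: print("  ",t.__name__,np.round(d["position"],1),round(d["p"],2),world(c,*d["position"]))
print(ctrl.get_state())
E
```

```text
scene egg_center
   call [208.3 240.4] 0.98 [ 0.4696 -0.1496  0.0769]
   call [168.3 281.5] 0.88 [0.4725 0.0158 0.0647]
   call [202.9 242.9] 0.96 [ 0.4728 -0.1393  0.0904]
   call [168.1 284.2] 0.94 [0.4766 0.0192 0.0642]
scene bell
   call [290.9 200.3] 0.97 [ 0.5317 -0.3661  0.0576]
   call [288.6 204.4] 0.92 [ 0.5368 -0.3574  0.0597]
   call [248.9 228.7] 0.49 [ 0.5094 -0.243   0.0464]
scene rabbit
   call [246.  225.2] 0.92 [ 0.5018 -0.2462  0.0591]
   call [250.2 224.7] 0.97 [ 0.5042 -0.2514  0.0485]
scene tray
   call [257.8 223. ] 0.6 [ 0.5001 -0.262   0.0156]
   call [249.3 224.7] 0.75 [ 0.5043 -0.2505  0.0527]
   call [206.1 239.8] 0.18 [ 0.4688 -0.1475  0.0831]
scene giftbox
   call [238.6 358.8] 0.59 [ 0.7554 -0.0386  0.0598]
   call [244.9 356.3] 0.65 [ 0.7585 -0.0568  0.0601]
   call [119.  340.9] 0.52 [0.5194 0.224  0.1011]
scene pan_top
   call [121.7 335.8] 0.93 [0.5141 0.2074 0.1004]
   call [173.7 392.8] 0.8 [0.7249 0.1698 0.0712]
   call [173.  393.6] 0.88 [0.7254 0.1741 0.0712]
   call [120.1 339. ] 0.77 [0.5168 0.2179 0.1008]
   call [252.5 226.4] 0.38 [ 0.5056 
[... 906 characters left out ...]
an_top
   call [155.5 256.6] 0.91 [0.7304 0.1587 0.072 ]
   call [243.2 227.3] 0.76 [0.5174 0.2166 0.1021]
   call [156.1 255.9] 0.87 [0.7305 0.1613 0.0718]
   call [245.5 226.6] 0.82 [0.5106 0.2164 0.102 ]
{'clock': 1.3, 'joint_positions': array([-1.4211,  0.2204,  1.5265, -0.0001,  1.3947, -0.1261]), 'qvel': array([-0.001 ,  0.0006, -0.0014, -0.0009, -0.0006, -0.0012]), 'joint_torque': array([  0.0006, -49.4558, -38.771 ,   0.07  ,   0.0468,  -0.    ]), 'ee_pos': array([ 0.1702, -0.6014,  0.2225]), 'orientation': array([ 3.1118,  0.4319, -0.0001]), 'force': array([-0.2024,  1.2293,  0.0336]), 'ft_torque': array([-0.0111,  0.0056, -0.0354]), 'grip_force': 0.0, 'opening': 1.0057465936166288}
```

View pics/scene.png

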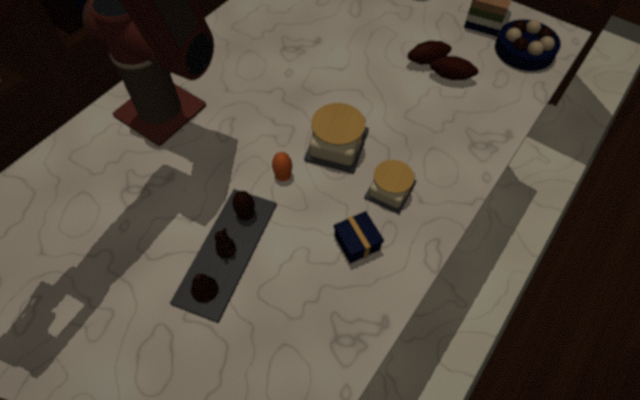

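View pics/top.png

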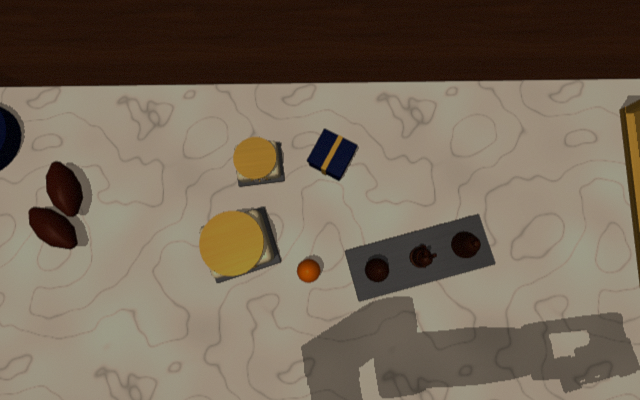

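Scene picture: tray with three brown figures. Candidates for the egg are the brown one at scene (206,243) / top (269,377), the brown one at the far end at scene (289,204) / top (245,466), the middle one with ears at (246,225), the orange egg at (166,283) / top (269,307), and the lying brown eggs (cocoa pods) at top (190,65) and (227,52). For the pan, the larger one is at scene (120,338) / top (243,231) and the smaller at (174,393). Next I'll check a crop and fit the cloud.

Run:
```python
from h import *
np.set_printoptions(precision=4,suppress=True)
c=ctrl.capture("scene")
im=c["image"][160:320,160:320].astype(float); im=255*np.clip(im/255*1.3,0,1)**.5
cv2.imwrite("pics/crop.png",cv2.resize(im[...,::-1].astype(np.uint8),(600,600),interpolation=cv2.INTER_CUBIC))
t=ctrl.capture("top")
for nm,cc in (("scene",c),("top",t)):
    P=cloud(cc); p=P.reshape(-1,3)
    col=cc["image"].reshape(-1,3).astype(int)
    for lab,xy,rad in (("egg?",(.464,-.135),.055),("rab",(.483,-.24),.05),("bell?",(.514,-.347),.055),("orange",(.465,.03),.05)):
        s=p[(np.hypot(p[:,0]-xy[0],p[:,1]-xy[1])<rad)]
        q=s[s[:,2]>.025]
        print(nm,lab,len(q),"zmax",np.percentile(q[:,2],[95,99.5,100]))
        for lo in np.arange(.02,.11,.015):
            b=q[(q[:,2]>=lo)&(q[:,2]<lo+.015)]
            if len(b)>3: print("   z%.3f n%d"%(lo,len(b)),b.min(0)[:2],b.max(0)[:2], b.mean(0)[:2])
        # sphere/silhouette-free: axis fit of visible egg surface (ellipsoid radii) 
    # pan
    for z0,xy in ((.102,(.515,.21)),(.072,(.727,.165))):
        s=p[(abs(p[:,2]-z0)<.006)&(np.hypot(p[:,0]-xy[0],p[:,1]-xy[1])<.12)]
        h=cv2.minEnclosingCircle(s[:,:2].astype(np.float32)); print(nm,"pan",h,s.mean(0),len(s))
    s=p[(abs(p[:,2]-.012)<.006)&(np.hypot(p[:,0]-.49,p[:,1]+.24)<.22)&(col.mean(1)<80)]
    print("tray",cv2.minAreaRect(s[:,:2].astype(np.float32)),len(s))
    s=p[(abs(p[:,2]-.061)<.006)&(np.hypot(p[:,0]-.735,p[:,1]+.02)<.08)]
    print("gift",cv2.minAreaRect(s[:,:2].astype(np.float32)),len(s))
```

```text
scene egg? 490 zmax [0.102  0.1049 0.106 ]
   z0.020 n22 [ 0.4554 -0.154 ] [ 0.4836 -0.12  ] [ 0.4752 -0.1408]
   z0.035 n39 [ 0.4479 -0.1566] [ 0.4864 -0.1135] [ 0.4751 -0.1412]
   z0.050 n76 [ 0.4388 -0.1568] [ 0.4879 -0.1071] [ 0.4737 -0.1419]
   z0.065 n108 [ 0.4377 -0.1564] [ 0.4865 -0.1051] [ 0.4718 -0.1397]
   z0.080 n143 [ 0.44   -0.1533] [ 0.4821 -0.1071] [ 0.4664 -0.135 ]
   z0.095 n102 [ 0.4419 -0.1447] [ 0.4775 -0.1131] [ 0.4598 -0.13  ]
scene rab 389 zmax [0.1118 0.1179 0.12  ]
   z0.020 n20 [ 0.4875 -0.2655] [ 0.5178 -0.23  ] [ 0.5052 -0.2532]
   z0.035 n94 [ 0.4738 -0.2631] [ 0.5184 -0.2185] [ 0.5028 -0.2461]
   z0.050 n113 [ 0.4737 -0.2619] [ 0.5105 -0.2199] [ 0.4979 -0.2444]
   z0.065 n50 [ 0.4648 -0.2555] [ 0.5012 -0.2227] [ 0.4911 -0.2444]
   z0.080 n71 [ 0.4712 -0.2547] [ 0.5008 -0.2292] [ 0.4884 -0.2409]
   z0.095 n18 [ 0.4906 -0.2533] [ 0.4997 -0.2321] [ 0.4951 -0.2415]
scene bell? 502 zmax [0.0939 0.0982 0.0985]
   z0.020 n121 [ 0.5008 -0.3806] [ 0.55   -0.3209] [ 0.5328 -0.3559]
   z0.035 n80 [ 0.5081 -0.3743] [ 0.5432 -0.3274] [ 0.5339 -0.3556]
   z0.050 n99 
[... 2230 characters left out ...]
15 0.0946 0.0953]
   z0.035 n9 [0.446 0.005] [0.4838 0.0603] [0.4667 0.0268]
   z0.050 n67 [0.4299 0.0068] [0.4815 0.0588] [0.4595 0.0301]
   z0.065 n160 [0.4306 0.0089] [0.4791 0.0583] [0.4559 0.0308]
   z0.080 n205 [0.4381 0.0153] [0.4746 0.0524] [0.4556 0.0329]
top pan ((0.5189399123191833, 0.2077847570180893), 0.07511971890926361) [0.5185 0.2072 0.1018] 3317
top pan ((0.7281934022903442, 0.16576030850410461), 0.0541100911796093) [0.7276 0.1655 0.0723] 1428
tray ((0.48789504170417786, -0.23900558054447174), (0.12879134714603424, 0.3485819101333618), 15.235055923461914) 5888
gift ((0.7426198124885559, -0.0236266627907753), (0.09414463490247726, 0.0954342931509018), 61.957122802734375) 1429
```

View pics/crop.png

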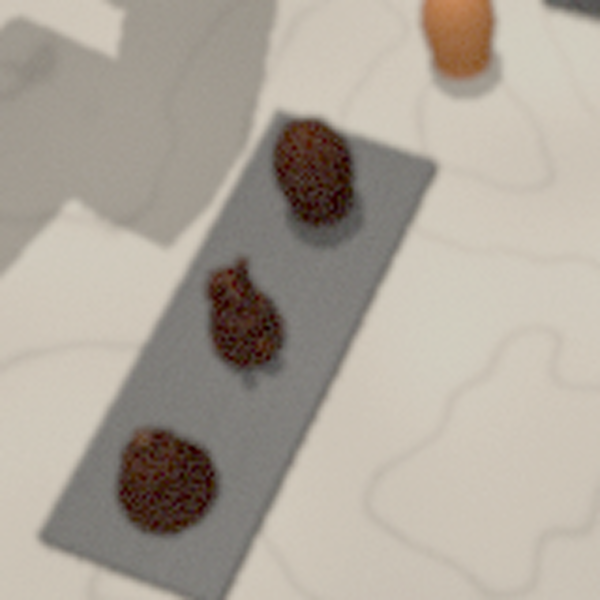

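The crop shows a smooth egg at crop (312,170), the rabbit with ears at (245,315) and the flared bell at (165,480). So the egg is at the tray's robot-left end: top at 105 mm, axis (0.458, −0.128), which agrees with the tray geometry. I'll close the fingers across the tray, so that the long gripper body stays off the rabbit.

```bash
cat >> h.py <<'E'
from scipy.spatial.transform import Rotation as R
def down(ang):
    y=np.array([np.cos(ang),np.sin(ang),0]); z=np.array([0,0,-1.]); return R.from_matrix(np.stack([np.cross(y,z),y,z],1)).as_rotvec()
EGG=np.array([.4577,-.1283]); PAN=np.array([.519,.2077])
E
python3 - <<'E'
from h import *
np.set_printoptions(precision=4,suppress=True)
a=np.radians(15.2); best=None
for k in (0,np.pi):
    o=down(a+k); q=ctrl.inverse_kinematics([*EGG,.22],o); print(q)
    if q is not None and (best is None or abs(q[5])<abs(best[1][5])): best=(o,q)
o=best[0]
ctrl.grip(1.0,18)
ctrl.reach([*EGG,.22],o); 
ctrl.movel([*EGG,.13],o)
s=ctrl.get_state(); print(s["clock"],s["ee_pos"],s["force"])
c=ctrl.capture("scene"); save(c,"pre.png",(140,300,160,360),3)
ctrl.movel([*EGG,.040],o,vel=.08)
s=ctrl.get_state(); print(s["clock"],s["ee_pos"],s["force"],s["ft_torque"])
E
```

```text
[-0.4394 -0.1435  1.9061 -0.      1.3791 -0.7047]
[-0.4394 -0.1435  1.9061 -0.      1.3791  2.4369]
4.3583 [ 0.4582 -0.1288  0.1307] [-0.0872 -1.7321  0.5051]
5.6833 [ 0.4582 -0.1286  0.0406] [ 0.7806 -0.0962 -0.2507] [-0.0465 -0.1075  0.0232]
```

View pics/pre.png

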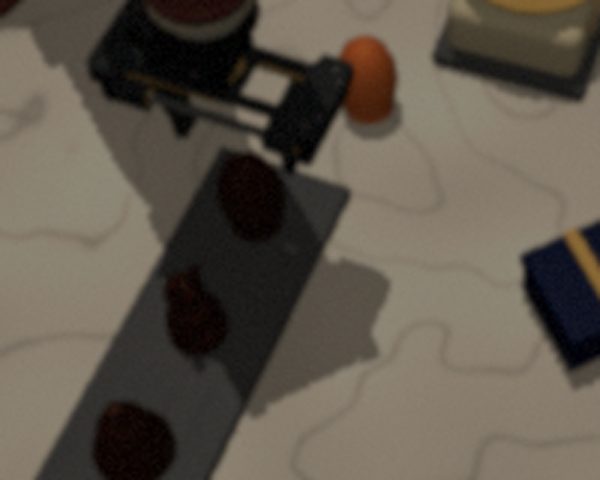

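The picture shows the open gripper above the egg (crop about (250,195)), with its long side across the tray and clear of the rabbit. It has since descended with no contact force. Next: grip and a short lift.

Run:
```python
from h import *
np.set_printoptions(precision=4,suppress=True)
def st(m):
    s=ctrl.get_state(); print(m,s["clock"],s["ee_pos"],s["force"],s["grip_force"],s["opening"])
ctrl.grip(0.3,18); st("grip")
p=ctrl.get_state()["ee_pos"]
ctrl.movel([p[0],p[1],.08],vel=.05); ctrl.hold(.3); st("lift1")
ctrl.movel([p[0],p[1],.24],vel=.12); ctrl.hold(.3); st("lift2")
c=ctrl.capture("scene"); save(c,"lift.png",(60,300,160,440),2)
```

```text
grip 6.325 [ 0.4577 -0.1283  0.0401] [-0.4712  0.305   1.2746] 17.979828545285272 0.6453894763641911
lift1 7.575 [ 0.4575 -0.1283  0.0797] [-0.223  -0.4291 -1.6368] 17.972028748918092 0.6433099060469929
lift2 9.3583 [ 0.4575 -0.1283  0.2397] [-0.5303  0.1396 -2.359 ] 17.972040859021945 0.64544253600339
```

View pics/lift.png

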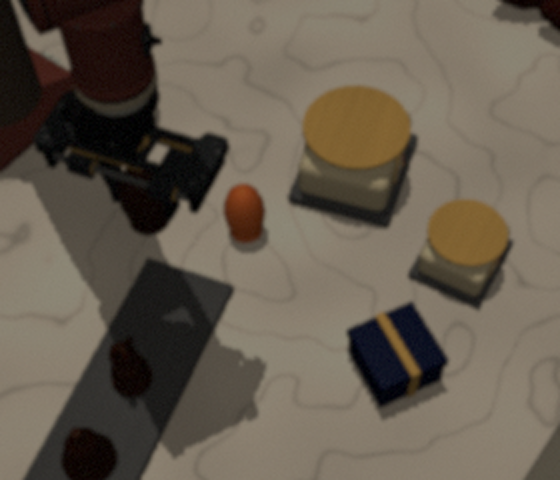

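The egg is held upright (crop (150,210)) with bell and rabbit unmoved; weight reads about 2 N. Carrying it to the larger pan.

Run:
```python
from h import *
np.set_printoptions(precision=4,suppress=True)
def fz(n=12):
    v=[]
    for _ in range(n): ctrl.hold(.02); v.append(ctrl.get_state()["force"][2])
    return np.mean(v)
p=ctrl.get_state()["ee_pos"]
ctrl.movel([*PAN,.24],vel=.15)
ctrl.movel([*PAN,.136],vel=.08); ctrl.hold(.3)
w=fz(25); print("held",w,ctrl.get_state()["clock"])
z=.133
while z>.1235:
    ctrl.movel([*PAN,z],vel=.02); f=fz(); s=ctrl.get_state()
    print(round(z,4),s["ee_pos"],round(f,2),round(s["clock"],2))
    if f-w>0.9*abs(w) or f>0.2: break
    z-=.001
c=ctrl.capture("scene"); save(c,"down.png",(60,200,240,420),3)
```

```text
held -2.1698886444628056 14.0
0.133 [0.519  0.2077 0.133 ] -1.94 14.5
0.132 [0.519  0.2077 0.132 ] -1.97 14.95
0.131 [0.519  0.2077 0.131 ] -2.09 15.4
0.13 [0.519  0.2077 0.13  ] -1.74 15.85
0.129 [0.5191 0.2077 0.1291] -1.22 16.3
0.128 [0.5191 0.2077 0.1281] -0.62 16.75
0.127 [0.5191 0.2077 0.1271] -0.32 17.2
0.126 [0.5191 0.2077 0.1261] 0.79 17.65
```

View pics/down.png

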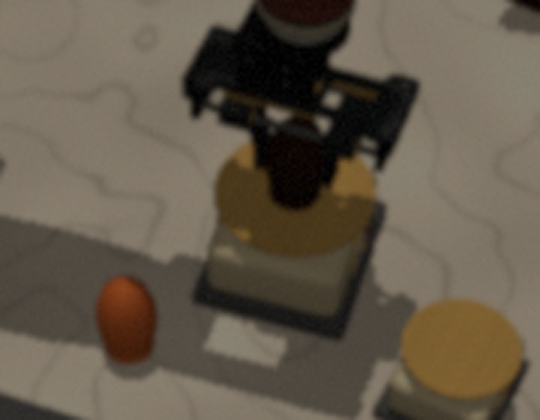

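The egg's foot stands in the pan's middle (crop (297,195)), with its weight borne by the pan. Release it and rise.

Run:
```python
from h import *
np.set_printoptions(precision=4,suppress=True)
ctrl.movel([*PAN,.1268],vel=.02)
ctrl.grip(0.75); ctrl.grip(1.0); ctrl.hold(.3)
ctrl.movel([*PAN,.26],vel=.07)
ctrl.reach([.42,-.05,.30],ctrl.get_state()["orientation"]); ctrl.hold(.5)
s=ctrl.get_state(); print(s["clock"],s["force"],s["grip_force"])
c=ctrl.capture("scene"); save(c,"end.png",(60,320,160,440),2)
t=ctrl.capture("top")
for nm,cc in (("scene",c),("top",t)):
    p=cloud(cc).reshape(-1,3); d=np.hypot(*(p[:,:2]-PAN).T)
    q=p[(d<.045)&(p[:,2]>.125)&(p[:,2]<.22)]; r=p[(d<.073)&(d>.04)&(abs(p[:,2]-.1)<.008)]
    h=q[q[:,2]>q[:,2].max()-.02]
    print(nm,"egg top",q[:,2].max(),"top centre",(h.min(0)+h.max(0))[:2]/2,"pan z",np.median(r[:,2]))
```

```text
23.0917 [-0.7672 -1.196   0.661 ] 0.0
scene egg top 0.19379042365579824 top centre [0.5216 0.2045] pan z 0.09755506934853031
top egg top 0.19359477762339672 top centre [0.5187 0.2063] pan z 0.0987455893723368
```

View pics/end.png

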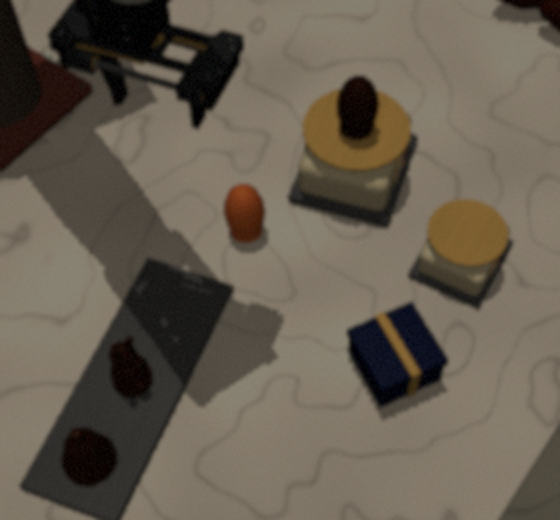

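The egg stands upright in the middle of the pan (crop (357,110)), the pan has sunk about 3 mm, and everything else is undisturbed.

```bash
python3 -c "
from station import ctrl
print(ctrl.finish_job())"
```

```text
the job is handed in; nothing more can be done
None
```

The job is handed in: the chocolate egg stands upright on the middle of the larger scale's pan, gripped with 18 N and pressing the pan down about 3 mm, the robot is clear, and the bell, rabbit and gift box look unmoved in the final picture (about 23 s used).

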